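# Try a crossed vessel plug and back it off

### The job

One of the two bolted-down steel vessels has its winged plug standing proud on its thread, and we suspect that it is crossed. Take that plug by its wing from above and start it gently clockwise (seen from above); it should run easily at first, and as soon as you feel it stiffen, stop there and do not force it. Then turn it back anticlockwise until its wing lies along the long black line on the collar, and let go, so that it can be threaded afresh.

Things in the scene. Friction and masses are not known exactly. Their poses are not given: they have to be found in the camera images.
- plug_grip (a point): Grip point of the proud plug, on its upright axis, about 142 mm above the worktop. The wing is a metal plate 60 mm long (own x), 12 mm thick (y; pinch it along y), 36 mm high (z): 10 mm above this point, 26 below. It stands on a 42 mm disc; under it 18 mm of brass thread shows above the 82 mm collar (top 88 mm above the worktop). The frame turns with the plug; the vessel is fixed.
- plug (a joint): Turn of the proud plug in its thread, rad, growing clockwise seen from above. 0: wing along the black line on the collar; end stop at -0.15. Starts at 0.35 to 0.65, turns easily (0.03 N m) up to 1.1, where the crossed thread catches; turning on winds up thread_strain instead. The wing's angle from the line is plug + thread_strain.
- thread_strain (a joint): Strain of the crossed thread, rad, growing clockwise: about 0 to 0.04 while the plug turns easily. Once plug is at 1.1, further turning of the wing adds to it, against 1 N m per rad; it springs back when eased. Above 0.35 the thread is spoilt.
- vessel_shut: The other vessel, of the same make and fixed; its plug is screwed home (disc 2 mm above the collar, wing top 136 mm above the worktop, no thread to be seen) and does not turn. Origin: centre of the underside of its 90 x 90 mm base plate, on the worktop; z up, x along its black line and wing.
Not all that is in view belongs to the job. Leave any green look-alike of the part that bears plug_grip alone.

How it is judged:
On the way:
1. the plug has been turned clockwise to where its thread catches (value of joint plug above 1.05 rad and value of joint thread_strain above 0.03 rad), for 0.1 s.
At the end, for the whole second after the job is handed in: The plug has been turned back and released, its wing within 0.2 rad (11 degrees) of the black line, or past it at the end stop, its thread no longer strained (value of joint plug below 0.2 rad and value of joint thread_strain below 0.1 rad); the robot touches nothing.
It fails at once if the crossed thread was forced: strained by more than 0.35 rad (20 degrees) past where it catches (value of joint thread_strain above 0.35 rad).
It also fails if it takes over 45 s, if anything falls off the work surface, if the arm or the gripper's body presses on something with over 40 N, if the wrist force passes 120 N, or if a joint passes its speed limit or range.

### The arm

A 6-joint arm with a two-finger parallel gripper is mounted at the origin on the work surface; the furniture and walls round the work are solid. World frame = base frame: x ahead of the robot, y to its left, z up, the work surface at z = 0. Lengths are in m, angles in rad, forces in N, time in s.
With the tool pointing down it reaches from about 0.15 to 0.775 m from the base axis. Payload 6.1 kg.
Tool frame: the origin (TCP) lies midway between the tips of the shut fingers; the grasp point (between the pads) lies 19 mm behind it; z points along the fingers, y is the direction in which the jaws open and shut (so a half turn about z gives the same grasp; the last joint's range is limited). The gripper opens to 85 mm and grips with 20 to 120 N. Pads are 22 mm wide; open, the fingers measure 114 mm over their backs; the gripper's body (76 mm by 85 mm) begins 54 mm behind the grasp point. The pads swing forward as they close: fully open they stand 13 mm farther back than shut.
Start: joints at [1.224, 0.126, -0.04, 1.405, 0, 1.571], TCP at [0.178, 0.494, 0.231] pointing down, gripper open.
Joint ranges: [-2.72, 2.72], [-0.95, 1.95], [-1.27, 1.35], [-1.78, 2.02], [-1.46, 1.47], [-3.14, 3.14]. Speed limits (rad/s): [2.39, 2.39, 3.01, 3.14, 3.14, 3.14].

### API

Orientations are given as a unit quaternion [x, y, z, w].
In Python, from workcell import r gives the robot as it stands. The module is installed in compiled form; this text tells all that it offers.
- The arm moves only by the shell command python3 -m crank 'ROWS' [FORCE]. ROWS is JSON, a list of rows, each a list of 5 numbers: the opening, from 0 (shut) to 1 (fully open), then the shift along the tool's x, y, z in m, then the turn about the tool's z in rad. In form: [[claw, x, y, z, spin], ...]. A call has 1 to 20 rows; each row shifts and turns the commanded pose from where the row before left it, along the tool's axes as they then stand; what a row does not reach is not made up. A row lasts 1/8 s, in which the tool goes at most 62.5 mm and 10.7 degrees, less where a joint would pass 70% of its speed; a pose out of reach is approached as far as the arm can. A call with a gripper value outside its range is refused whole. The fingers move at their own pace and stop on an object; FORCE is the grip in N (left out, the last holds). Time passes only in rows, so rows that do not move let the fingers close. It gives the time, the measured TCP pose, the force and the opening at its end, in the units of the state.
- r.observe(): the state, without advancing time (a new reading comes with each control period).
- r.snapshot(name): name is "scene" or "top" or "wrist"; returns the picture (420x560x3 uint8, red, green, blue); there is no depth.
- r.calibration(name): a dict with "camera_matrix" (3x3 intrinsics, pixels), "extrinsics" (4x4, takes a point from world to camera coordinates); the wrist camera has in their place "tool_from_camera" (4x4, takes a point from camera to tool coordinates, whose origin is the TCP and whose axes are the flange's). Camera axes: x right, y up, looking along -z (the intrinsics and any distortion apply to the point x, -y, -z); pixel columns grow to the right and rows downward; lengths in m; the calibration is good to about 2 mm. A picture is of the moment at which its call begins: read the wrist's pose just before it. calibration takes no time and is no camera call.
- r.finish_job(): hands the job in, once; it reports no verdict.
Trained networks look in the newest picture that a camera, given by its name, has taken for a name from the list of things; names that differ only in an ending like _2 or _b are one class to them, and where a whole thing is asked for, a point or a joint stands for the part that bears it (a point fixed in the world has none). Each returns a list of dicts, best first, with "p" (0 to 1); they miss things now and then, are a little off and sometimes report something else, mostly with a low value. They report only what shows in the picture. A call takes as long as a camera call. They do not tell look-alikes from the thing itself.
- r.spot_in(camera, label): "point" ([x, y, z] in m, in the coordinates of the camera as it stood for that picture, good to about 4 mm: the middle of the surface that is visible of it).
- r.landmark_of(camera, label): "point" ([x, y, z] in m, in the coordinates of the camera as it stood for that picture, good to about 4 mm: a listed point, or the origin of a listed thing).
The state is a dict: "time": time; "qpos": joint angles; "qd": joint speeds; "tau": joint torques, N m; "tcp_pos": TCP position; "tcp_rot": TCP orientation; "ft_force": force on the tool from outside, world axes, zero at the start; "ft_torque": the same for the moment, N m; "opening": finger opening in m.
Only numpy, scipy, OpenCV 4.12 (cv2) and the standard library are available. Lean on these libraries where they do the work, as an engineer would, in place of code of your own. Each camera call takes 0.05 s, during which the arm holds its last target.

## Working session

There is one attempt and no reset: what is moved stays moved. The work goes in short steps, Python scripts to look and compute and a shell command to move; the robot and the scene stay as the last step left them, time stands still between calls to the robot, and variables do not carry over. Pictures are saved under pics/ and viewed, and the job is handed in when it is done.

```bash
mkdir -p pics; cat > h.py <<'E'
from workcell import r
import numpy as np, cv2
from scipy.spatial.transform import Rotation as R
def save(img,n): cv2.imwrite('pics/'+n,cv2.cvtColor(img,cv2.COLOR_RGB2BGR))
def w2c(cam): return np.array(r.calibration(cam)["extrinsics"])
def c2w(cam,p,o=None):
    if cam=='wrist':
        T=np.array(r.calibration(cam)["tool_from_camera"]); q=T[:3,:3]@p+T[:3,3]
        return R.from_quat(o['tcp_rot']).apply(q)+np.array(o['tcp_pos'])
    E=w2c(cam); return E[:3,:3].T@(np.array(p)-E[:3,3])
def proj(cam,P):
    E=w2c(cam);K=np.array(r.calibration(cam)["camera_matrix"]);c=E[:3,:3]@np.array(P)+E[:3,3]
    v=K@np.array([c[0],-c[1],-c[2]]); return v[:2]/v[2]
def ray(cam,uv,z,o=None):
    K=np.array(r.calibration(cam)["camera_matrix"]); d=np.linalg.solve(K,[uv[0],uv[1],1.]); d=np.array([d[0],-d[1],-d[2]])
    a=c2w(cam,np.zeros(3),o); b=c2w(cam,d,o); t=(z-a[2])/(b[2]-a[2]); return a+t*(b-a)
E
python3 - <<'E'
from h import *
np.set_printoptions(precision=4,suppress=True)
o=r.observe(); print(o['time'],o['tcp_pos'],o['tcp_rot'],o['opening'],o['ft_force'])
for c in ['scene','top']:
    save(r.snapshot(c),c+'0.png'); print(c,r.calibration(c).keys())
    for l in ['plug_grip','vessel_shut']:
        for d in r.landmark_of(c,l): 
            P=c2w(c,np.array(d['point'])); print(c,l,round(d['p'],2),P,proj(c,P))
E
```

```text
0.0 [0.1783 0.4934 0.2305] [ 0.1726  0.985  -0.0008 -0.0001] 0.08494261209254428 [0.4594 0.0468 0.2008]
scene dict_keys(['camera_matrix', 'extrinsics'])
scene plug_grip 0.76 [ 0.3329 -0.1222  0.1389] [300.9292 260.4299]
scene plug_grip 0.7 [0.4793 0.1211 0.142 ] [230.7882 159.3143]
scene vessel_shut 0.97 [ 0.5194 -0.0937 -0.001 ] [332.5626 235.3497]
top dict_keys(['camera_matrix', 'extrinsics'])
top plug_grip 0.93 [ 0.3341 -0.1214  0.1398] [346.9944 268.3803]
top plug_grip 0.79 [0.4774 0.1205 0.1391] [216.3942 192.2867]
top vessel_shut 0.76 [ 0.5203 -0.0935 -0.0003] [323.6583 185.2573]
```

View pics/scene0.png

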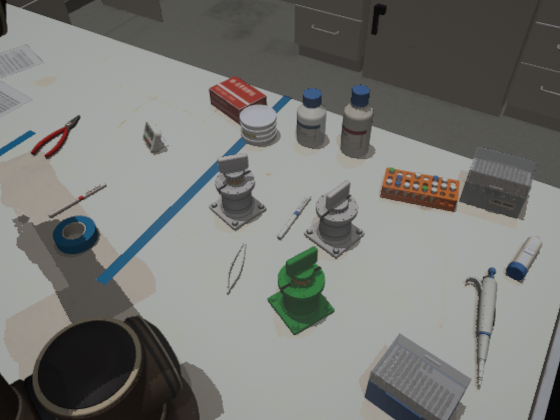

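View pics/top0.png

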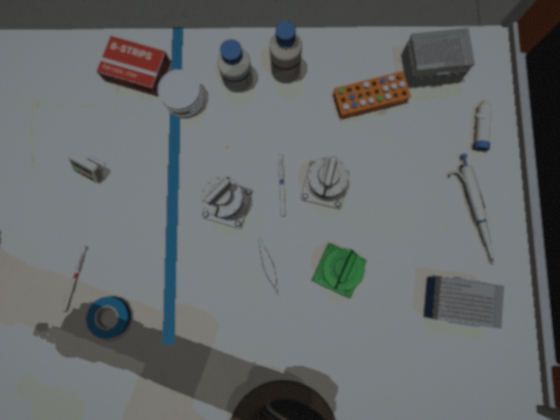

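```bash
python3 - <<'E'
from h import *
a=cv2.imread('pics/scene0.png');b=cv2.imread('pics/top0.png')
f=lambda i,u,v:cv2.resize(i[v-50:v+50,u-50:u+50],(380,380),interpolation=cv2.INTER_CUBIC)
cv2.imwrite('pics/crop0.png',np.hstack([f(b,347,268),f(b,216,192)]))
E
```

```text
(no output)
```

View pics/crop0.png

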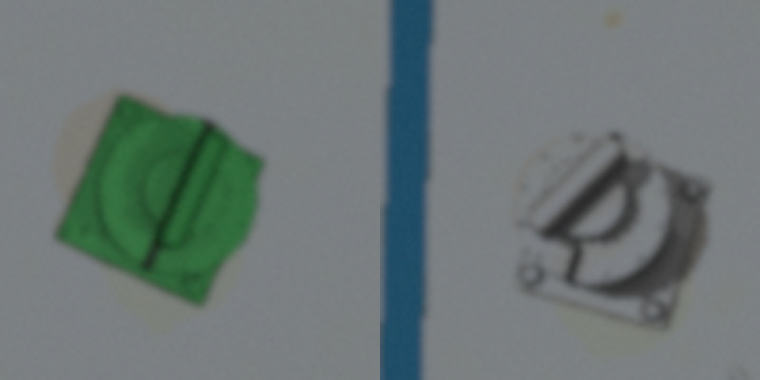

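Look-alikes and candidates:
- Grey proud plug: top (216,192), scene (231,160).
- Green look-alike: top (347,268), scene (301,260).
- Grey shut vessel: top (327,178), scene (333,205).

I choose the grey one at top (216,192). Its wing is high and turned away from the line and base plate, with brass showing below it. Next I work out its wing angle and the approach.

```bash
python3 - <<'E'
from h import *
np.set_printoptions(precision=4,suppress=True)
o=r.observe()
f=lambda x,y:(166+(x-380)/3.8,142+y/3.8)
a=ray('top',f(535,222),.152);b=ray('top',f(612,140),.152)
print(a,b,(a+b)/2,np.degrees(np.arctan2(*(b-a)[[1,0]])))
T=np.array(r.calibration('wrist')["tool_from_camera"]);print(T)
print(R.from_quat(o['tcp_rot']).as_matrix())
Rm=R.from_quat(o['tcp_rot']).as_matrix()
print('to above, z.29',Rm.T@(np.array([.478,.121,.29])-o['tcp_pos']))
# line: black mark seen at crop
a=ray('top',f(572,240),.088);b=ray('top',f(575,280),.088);print(a,b)
E
```

```text
[0.4595 0.136  0.152 ] [0.5002 0.0991 0.152 ] [0.4798 0.1175 0.152 ] -42.13873801901909
[[ 0.0006  0.9551  0.2964  0.0763]
 [ 1.     -0.0003 -0.0009  0.0011]
 [-0.0008  0.2964 -0.9551 -0.1426]
 [ 0.      0.      0.      1.    ]]
[[-0.9405  0.3399 -0.0002]
 [ 0.3399  0.9405 -0.0005]
 [ 0.     -0.0005 -1.    ]]
to above, z.29 [-0.4084 -0.2486 -0.0588]
[0.4617 0.1278 0.088 ] [0.4405 0.1258 0.088 ]
```

```bash
python3 - <<'E'
from h import *
a=cv2.imread('pics/scene0.png')
cv2.imwrite('pics/crop1.png',cv2.resize(a[140:235,190:290],None,fx=6,fy=6,interpolation=cv2.INTER_CUBIC))
E
```

```text
(no output)
```

View pics/crop1.png

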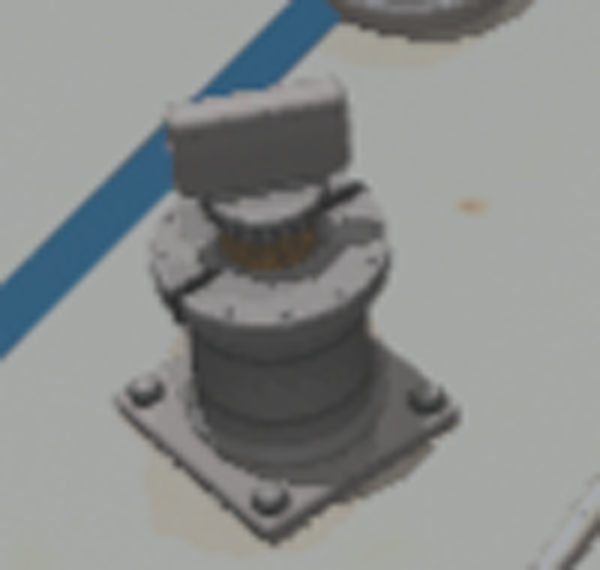

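The close crop confirms it: the plug stands proud with brass thread at crop (265,245), and the wing is turned off the black line, which runs from (185,295) to (360,190). Moving above it now.

```bash
python3 -m crank '[[1,-0.02,-0.012,-0.03,0],[1,-0.041,-0.025,-0.03,0],[1,-0.045,-0.027,0,0],[1,-0.045,-0.027,0,0],[1,-0.045,-0.027,0,0],[1,-0.045,-0.027,0,0],[1,-0.045,-0.027,0,0],[1,-0.045,-0.027,0,0],[1,-0.045,-0.027,0,0],[1,-0.032,-0.023,0,0],[1,0,0,0,0.13],[1,0,0,0,0.13],[1,0,0,0,0.12],[1,0,0,0,0],[1,0,0,0,0]]' 40
cat >look.py <<'E'
from h import *
import sys
np.set_printoptions(precision=4,suppress=True)
o=r.observe(); n=sys.argv[1]
save(r.snapshot('wrist'),n)
for d in r.landmark_of('wrist','plug_grip'): print(round(d['p'],2),c2w('wrist',np.array(d['point']),o))
Rm=R.from_quat(o['tcp_rot']).as_matrix()
print(o['time'],o['tcp_pos'],'q',np.array(o['qpos']),'yang',np.degrees(np.arctan2(Rm[1,1],Rm[0,1])),'z',Rm[:,2],o['opening'],'F',np.array(o['ft_force']),np.array(o['ft_torque']))
E
python3 look.py w0.png
```

```text
time: 2.17
tcp_pos: [0.4775, 0.1209, 0.2913]
tcp_rot: [0.355, 0.935, 0.0, -0.0]
ft_force: [-0.3, -0.2, 0.3]
opening: 0.0856
0.95 [ 0.3329 -0.1212  0.1429]
0.59 [0.4794 0.117  0.1418]
2.175 [0.4775 0.1209 0.2913] q [0.248  0.0722 0.032  1.5306 0.     0.9728] yang 48.469953584417354 z [-0.  0. -1.] 0.08556010872689684 F [-0.3143 -0.1919  0.2594] [-0.0344 -0.0045  0.0499]
```

View pics/w0.png

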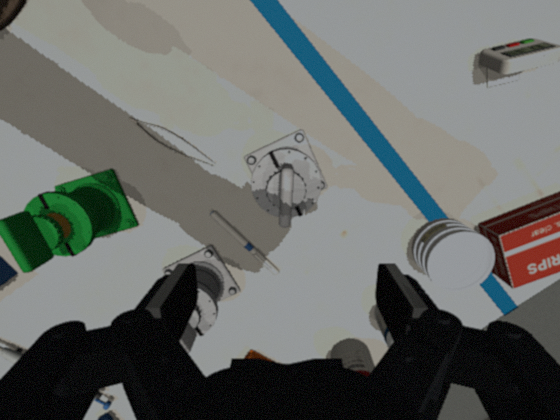

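The plug is at (287,190) and its wing runs nearly vertical in the image, along tool x. The black line shows at about (275,155). The green look-alike is at (60,220). Measuring on a zoom.

```bash
python3 - <<'E'
from h import *
a=cv2.imread('pics/w0.png')
cv2.imwrite('pics/crop2.png',cv2.resize(a[125:235,235:340],None,fx=5.4,fy=5.4,interpolation=cv2.INTER_CUBIC))
E
```

```text
(no output)
```

View pics/crop2.png

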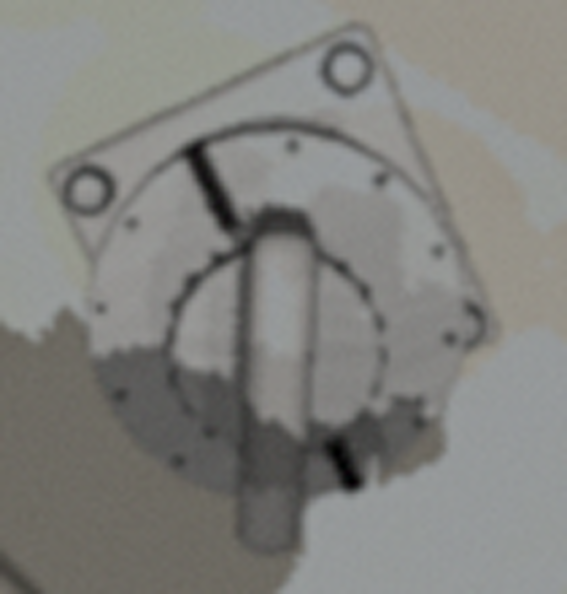

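```bash
python3 - <<'E'
from h import *
np.set_printoptions(precision=4,suppress=True)
o=r.observe()
f=lambda x,y:(235+x/5.4,125+y/5.4)
ang=lambda a,b:np.degrees(np.arctan2(*(b-a)[[1,0]]))
a=ray('wrist',f(284,235),.152,o);b=ray('wrist',f(270,548),.152,o);print('wing',a,b,(a+b)/2,np.linalg.norm(b-a),ang(a,b))
c=ray('wrist',f(192,150),.088,o);d=ray('wrist',f(355,490),.088,o);print('line',c,d,(c+d)/2,np.linalg.norm(c-d),ang(c,d))
Rm=R.from_quat(o['tcp_rot']).as_matrix()
for P in ([.4785,.1175],(a+b)[:2]/2): print(Rm.T@(np.array([*P,.142])-o['tcp_pos']))
E
```

```text
wing [0.4579 0.1414 0.152 ] [0.4991 0.1017 0.152 ] [0.4785 0.1215 0.152 ] 0.05722816050509962 -43.99939170718098
line [0.4405 0.1319 0.088 ] [0.5191 0.1087 0.088 ] [0.4798 0.1203 0.088 ] 0.08199253128579878 -16.420213329611737
[-0.003  -0.0019  0.1493]
[-0.0004  0.0011  0.1493]
```

Wing is at −43.9° and the line at −16.4°, so the plug starts at about 0.48 rad. The axis is at (0.479, 0.1205). Descending with the jaws square to the wing, then closing.

```bash
python3 -m crank '[[1,-0.0014,0.0007,0.03,0.042],[1,0,0,0.04,0],[1,0,0,0.04,0],[1,0,0,0.03,0],[1,0,0,0.02,0],[1,0,0,0.008,0],[1,0,0,0,0],[1,0,0,0,0]]' 40
python3 look.py w1.png
```

```text
time: 3.28
tcp_pos: [0.4796, 0.1206, 0.1243]
tcp_rot: [0.375, 0.927, 0.0, 0.001]
ft_force: [-0.0, 0.4, 0.2]
opening: 0.0852
0.78 [0.4792 0.1202 0.1453]
3.275 [0.4796 0.1206 0.1243] q [ 0.2464  0.0898 -0.3155  1.1639 -0.      1.015 ] yang 45.96354530359009 z [ 0.0015  0.0004 -1.    ] 0.08515620685387612 F [-0.0431  0.4184  0.1969] [-0.0247 -0.0041 -0.0018]
```

View pics/w1.png

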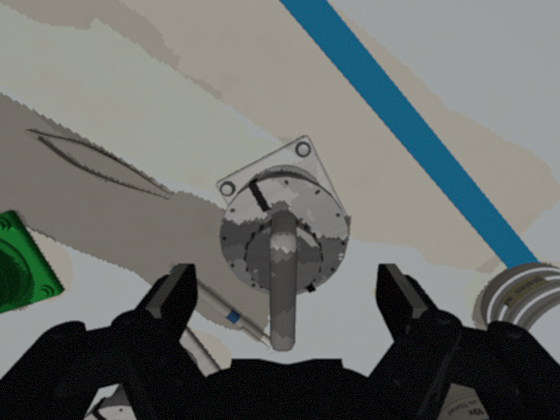

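The wing, centred at x≈284, sits midway between the fingers (195 and 385) and is parallel to them. Closing.

```bash
python3 -m crank '[[0.4,0,0,0,0],[0.3,0,0,0,0],[0.2,0,0,0,0],[0.1,0,0,0,0],[0,0,0,0,0],[0,0,0,0,0],[0,0,0,0,0],[0,0,0,0,0]]' 40
python3 look.py w2.png
```

```text
time: 4.38
tcp_pos: [0.4785, 0.1199, 0.1234]
tcp_rot: [0.375, 0.927, -0.001, -0.0]
ft_force: [-4.0, -4.1, 4.7]
opening: 0.0113
0.72 [0.4756 0.1168 0.1426]
4.375 [0.4785 0.1199 0.1234] q [ 0.2461  0.09   -0.3174  1.1645 -0.001   1.0152] yang 45.933921113626155 z [-0.0007 -0.0012 -1.    ] 0.01133312700969668 F [-3.9934 -4.1174  4.6542] [-0.8678  0.8144  0.0506]
```

View pics/w2.png

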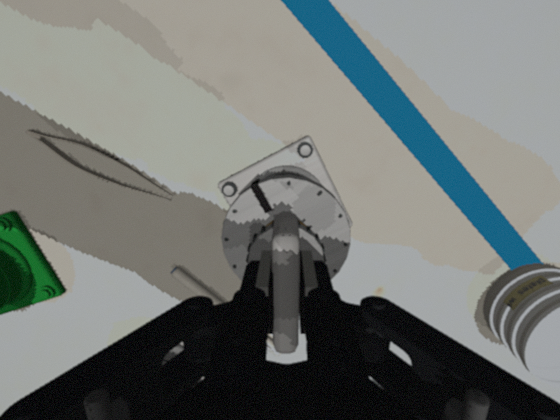

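Gripped, with the opening at 11.3 mm. There is a small side load, which I'll ease by 1 mm, then start clockwise.

```bash
python3 -m crank '[[0,0,-0.0011,0,0],[0,0,0,0,0],[0,0,0,0,0.05],[0,0,0,0,0.08],[0,0,0,0,0.08],[0,0,0,0,0.08],[0,0,0,0,0.08],[0,0,0,0,0.05],[0,0,0,0,0],[0,0,0,0,0]]'
python3 look.py w3.png
```

```text
time: 5.72
tcp_pos: [0.4787, 0.1199, 0.1235]
tcp_rot: [0.56, 0.829, 0.0, 0.0]
ft_force: [1.1, -0.4, 2.6]
opening: 0.0115
0.87 [0.4733 0.1184 0.1439]
5.725 [0.4787 0.1199 0.1235] q [ 0.2453  0.0887 -0.3187  1.1624  0.0002  1.4331] yang 21.94414108787085 z [ 0.0009  0.0005 -1.    ] 0.01150116230754232 F [ 1.1255 -0.4482  2.5667] [-0.0358 -0.1475  0.032 ]
```

View pics/w3.png

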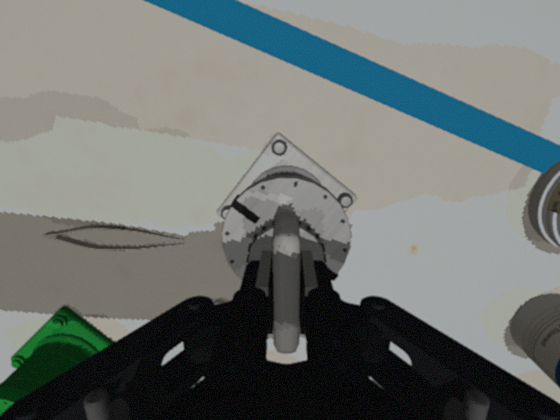

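The wing follows the jaws, and the line mark has swung to (243,210). The plug is at about 0.90 and still turns freely, with torque ≈0.03. From here I take small steps and watch Mz.

```bash
cat > st.py <<'E'
from h import *
o=r.observe();Rm=R.from_quat(o['tcp_rot']).as_matrix()
y=np.degrees(np.arctan2(Rm[1,1],Rm[0,1]))
print('turn rel line est',round(np.radians(-16.4+90-y),3),'T',np.round(o['ft_torque'],3),'F',np.round(o['ft_force'],1),'open',round(o['opening'],4),'t',o['time'], 'tau6',round(o['tau'][5],3))
E
python3 st.py
python3 -m crank '[[0,0,0,0,0.05],[0,0,0,0,0.05],[0,0,0,0,0],[0,0,0,0,0]]' >/dev/null; python3 st.py
```

```text
turn rel line est 0.902 T [ 0.009 -0.255  0.036] F [1.4 0.6 1.7] open 0.0115 t 5.825 tau6 0.022
turn rel line est 1.002 T [ 0.203 -0.678  0.023] F [3.2 1.  2.3] open 0.011 t 6.325 tau6 0.028
```

```bash
python3 -m crank '[[0,0,0,0,0.04],[0,0,0,0,0.04],[0,0,0,0,0],[0,0,0,0,0]]' >/dev/null; python3 st.py
```

```text
turn rel line est 1.082 T [ 0.418 -1.03   0.044] F [4.  1.1 1.2] open 0.0113 t 6.825 tau6 0.029
```

```bash
python3 -m crank '[[0,0,0,0,0.05],[0,0,0,0,0],[0,0,0,0,0]]' >/dev/null; python3 st.py
```

```text
turn rel line est 1.131 T [ 0.398 -1.189 -0.034] F [4.5 2.1 1.1] open 0.0115 t 7.2 tau6 0.036
```

```bash
python3 -m crank '[[0,0,0,0,0.03],[0,0,0,0,0],[0,0,0,0,0]]' >/dev/null; python3 st.py
```

```text
turn rel line est 1.161 T [ 0.437 -1.18   0.005] F [3.9 1.8 0.1] open 0.0111 t 7.575 tau6 0.064
```

Joint-6 torque is starting to rise (0.029, 0.036, 0.064), so it is beginning to catch. A bit further, then confirm with several readings.

```bash
python3 -m crank '[[0,0,0,0,0.04],[0,0,0,0,0],[0,0,0,0,0]]' >/dev/null; python3 st.py;python3 -m crank '[[0,0,0,0,0]]' >/dev/null; python3 st.py
```

```text
turn rel line est 1.201 T [ 0.431 -1.292  0.068] F [4.6 2.7 1.3] open 0.0114 t 7.95 tau6 0.103
turn rel line est 1.201 T [ 0.363 -1.26   0.103] F [4.2 2.5 0.8] open 0.0112 t 8.075 tau6 0.101
```

```bash
python3 -m crank '[[0,0,0,0,0.04],[0,0,0,0,0],[0,0,0,0,0]]' >/dev/null; python3 st.py;python3 -m crank '[[0,0,0,0,0]]' >/dev/null; python3 st.py; python3 look.py w4.png
```

```text
turn rel line est 1.241 T [ 0.402 -1.196  0.193] F [4.5 0.9 0.4] open 0.0114 t 8.45 tau6 0.141
turn rel line est 1.241 T [ 0.42  -1.224  0.134] F [4.9 2.  1.8] open 0.0114 t 8.575 tau6 0.139
0.81 [0.479  0.1178 0.1453]
8.575 [0.4789 0.1199 0.1235] q [ 0.2452  0.0887 -0.3185  1.1622  0.      1.7722] yang 2.510586741556818 z [ 0.0013  0.0004 -1.    ] 0.011357969354996155 F [4.9109 1.9545 1.7681] [ 0.4204 -1.2236  0.134 ]
```

View pics/w4.png

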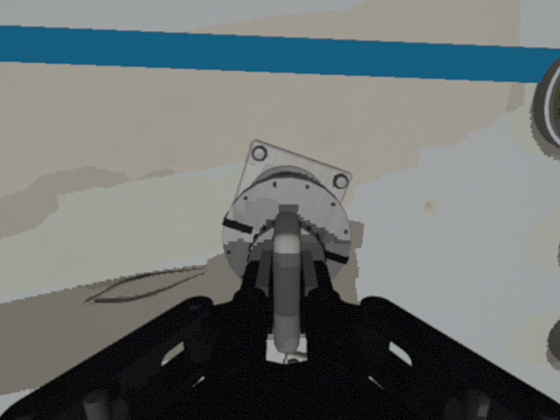

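It has stiffened: torque rises along the 1 N m/rad slope, so strain is about 0.11 and was held over 0.1 s. The wing still lies true in the jaws (x≈287). Stopping here and turning back 1.24 rad.

```bash
python3 -m crank '[[0,0,0,0,-0.05],[0,0,0,0,-0.1],[0,0,0,0,-0.12],[0,0,0,0,-0.12],[0,0,0,0,-0.12],[0,0,0,0,-0.12],[0,0,0,0,-0.12],[0,0,0,0,-0.12],[0,0,0,0,-0.12],[0,0,0,0,-0.12],[0,0,0,0,-0.08],[0,0,0,0,-0.05],[0,0,0,0,0],[0,0,0,0,0]]' >/dev/null; python3 st.py; python3 look.py w5.png
```

```text
turn rel line est 0.003 T [-0.085 -0.315  0.001] F [ 0.4 -0.6  4.4] open 0.0112 t 10.425 tau6 -0.002
0.93 [0.4782 0.1183 0.145 ]
10.425 [0.478  0.1194 0.1234] q [ 0.2451  0.0883 -0.3191  1.1637 -0.0004  0.5343] yang 73.42828378982813 z [-0.0002 -0.0005 -1.    ] 0.011234269853933 F [ 0.4439 -0.5593  4.4093] [-0.0853 -0.3149  0.0009]
```

View pics/w5.png

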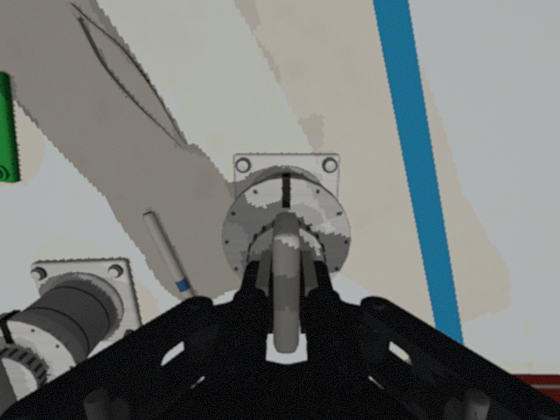

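The wing is now in line with the black mark at (287,190). Releasing in place, then rising straight up.

```bash
python3 -m crank '[[0.15,0,0,0,0],[0.3,0,0,0,0],[0.6,0,0,0,0],[1,0,0,0,0],[1,0,0,0,0],[1,0,0,0,0],[1,0,0,-0.01,0],[1,0,0,-0.03,0],[1,0,0,-0.04,0],[1,0,0,-0.04,0],[1,0,0,-0.04,0],[1,0,0,0,0],[1,0,0,0,0]]' ; python3 look.py w6.png; python3 - <<'E'
from h import *
a=cv2.imread('pics/w6.png')
cv2.imwrite('pics/crop6.png',cv2.resize(a[125:235,235:340],None,fx=5.4,fy=5.4,interpolation=cv2.INTER_CUBIC))
E
```

```text
time: 12.15
tcp_pos: [0.4782, 0.1197, 0.2832]
tcp_rot: [0.144, 0.99, 0.0, 0.0]
ft_force: [0.3, -0.5, -0.4]
opening: 0.0852
0.87 [0.4768 0.1177 0.1434]
12.15 [0.4782 0.1197 0.2832] q [0.2452 0.0709 0.0127 1.5125 0.     0.534 ] yang 73.45299057294709 z [ 0.0001  0.     -1.    ] 0.08517388357194314 F [ 0.275  -0.4683 -0.3968] [-0.0037 -0.0044 -0.0467]
```

View pics/crop6.png

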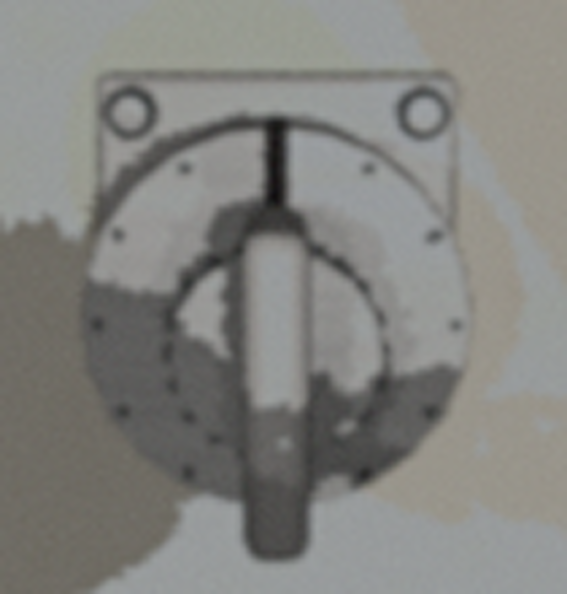

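The released wing at crop (275,390) lies along the black line at crop (276,160), to within a degree or two. The gripper is clear.

```bash
python3 -c "
from workcell import r
print(r.finish_job())"
```

```text
the job is handed in; nothing more can be done
None
```

The grey proud plug was turned clockwise until it stiffened, turned back to the black line and released, and the job is handed in at about 12 s. The green look-alike and the shut vessel were not touched.

- **Clockwise:** the plug started about 0.48 rad from the line and ran freely. It stiffened at about 1.13 rad by my estimate. I stopped at 1.24 rad, with torque up to about 0.14 N m, which puts the strain near 0.11 rad, well under 0.35.
- **Turned back:** I turned it back 1.24 rad. The torque fell to about zero before release.
- **Last checks:** the final wrist picture shows the wing along the black line to within a degree or two. The gripper was fully open, with the fingertips about 13 cm above the wing and the force reading near zero.
- **Disagreement:** my estimated catch angle is about 0.03 rad above the stated 1.1, which fits my error in measuring the starting angle. In the small steps the wrist torque reading was noisy by a few hundredths of a N m, so I judged the catch mainly from the last joint's torque. No check failed.

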